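Spin the brake disc and hold the gauge probe on its mark

TASK

Give the motorcycle brake disc on its bench spindle one full turn by hand, either way round, so that its knob comes back to the little index post. Then take the spring-tipped gauge probe out of its canted stand and hold it upright, square to the disc, with its tip on the centre of the black cross drawn on the disc, pressing lightly so that the spring tip is about half pushed in. Leave the other things on the bench alone and finish while still holding the probe there: do not let go or put it back.

Things in the scene. Friction and masses are not known exactly. Their poses are not given: they have to be found in the camera images.
- stand: Fixed round foot of the spindle, 150 mm across, at any yaw. Origin on the bench on the spindle's axis, z up. A square index post 8 mm wide stands along its own +x axis, 125 mm from the spindle's axis, top 45 mm above the bench, just outside the disc's rim.
- disc (a joint): Turning angle of the disc about its upright spindle, rad: 0 when the knob is in line with the index post (the foot's +x), growing anticlockwise seen from above. It counts on past a full turn (one turn = +6.28 or -6.28) with no stop. Starts within 0.15 of 0. Light friction, about 0.06 N m (1 N at the knob); the disc stays where it is left.
- disc_center (a point): Point on the spindle's axis level with the disc's top face, 47 mm above the bench. The disc is bright drilled steel, 220 mm across, 5 mm thick; on it lie an aluminium centre 136 mm across, 5 mm thick, and a nut 28 mm across, 8 mm tall.
- knob_top (a point): Centre of the top of the black upright knob on the disc, for turning it: a plain cylinder 18 mm across and 46 mm tall, standing on the aluminium centre 55 mm from the spindle's axis, its top 99 mm above the bench. It revolves freely on its own pin, so it can be held while the disc is swung round.
- mark (a point): Centre of the black cross (an X with strokes 18 mm long and 3.5 mm wide) on the bright outer face of the disc, 89 mm from the spindle's axis, 47 mm above the bench. It turns with the disc, 2.1 rad anticlockwise from the knob.
- holder: Fixed canted pen stand: a foot 100 x 75 x 12 mm and a black tube, 34 mm outside and 21 mm inside, 45 mm long, open at both ends. Origin on the bench below the centre of the tube's mouth, z up. The tube leans 0.35 rad (20 degrees) from upright, its top leaning towards the stand's own -x, which faces roughly towards the robot.
- holder_mouth (a point): Centre of the mouth of the stand's tube, 80 mm above the bench.
- probe: Gauge probe, 130 mm long, about 0.13 kg, loose in the stand's tube. Origin on its axis at the underside of its collar, which rests on the tube's mouth; z runs along the probe from tip to handle, leaning as the tube leans. Collar 30 mm across, z 0 to 5 mm; round black handle 22 mm across, z 5 to 70 mm (grip it at z about 40 mm); steel button 16 mm across to 75 mm.
- probe_tip (a point): End of the probe's round-nosed brass spring tip, 8 mm across, on the probe's axis 55 mm below the body's origin when not pushed in (95 mm from the grip point). Between collar and tip is a barrel 18 mm across, to 41 mm below the collar. To clear the tube, pull the probe out along its axis by at least 60 mm.
- plunger (a joint): How far the spring tip is pushed into the probe, m: 0 out, 0.010 fully in. The spring pushes back 0.4 N for each mm.
- ecu: Bystander: open aluminium control-unit case with a green circuit board, 80 x 120 x 30 mm, origin under its centre.
- jar: Bystander: clear jar with black cap, 60 mm across, 80 mm tall, origin under its centre.
- bearing: Bystander: steel bearing ring, 52 mm across, 15 mm tall, origin under its centre.
Things that resemble listed ones, but are neither listed nor needed, are in the scene too. What is shaped like the holder but brown or turquoise is not meant.

How it is judged (in metres and radians):
On the way, in this order (a step that is already met when the one before it is completed fails the run):
1. the disc has been given one full turn and its knob is back by the index post, at rest ((value of joint disc between 5.88 and 6.68 rad or value of joint disc between -6.68 and -5.88 rad) and velocity of joint disc between -0.1 and 0.1 rad/s and contact force between the fingers and disc below 0.2 N), for 0.2 s.
2. the probe is out of its stand, held in the fingers (contact force between the fingers and probe above 1 N and contact force between probe and holder below 0.05 N and distance between probe_tip and holder_mouth above 0.07 m), for 0.1 s.
At the end, for the whole second after the job is handed in: Disc at rest one full turn (either way) on, knob within 0.4 rad of the index post; probe held by the fingers, clear of its stand, upright within 8 degrees, tip within 6 mm of the cross's centre, spring tip pushed in 2 to 8.5 mm, pressing with 0.5 to 6 N, steady for the last second ((value of joint disc between 5.88 and 6.68 rad or value of joint disc between -6.68 and -5.88 rad) and velocity of joint disc between -0.1 and 0.1 rad/s and distance between probe_tip and mark below 0.006 m and angle between probe's own z axis and vertical below 0.14 rad and height (world z) of probe above 0.08 m and value of joint plunger between 0.002 and 0.0085 m and contact force between probe and disc between 0.5 and 6 N and contact force between the fingers and probe above 1 N and contact force between probe and holder below 0.05 N and linear speed of probe below 0.02 m/s); the arm keeps its last pose, push and grip.
It fails at once if the probe is pressed hard on the disc (over 15 N) (contact force between probe and disc above 15 N).
It fails at once if a bystander is moved by more than 30 mm (distance of any of ecu, jar, bearing from where it was at the start of the episode above 0.03 m).
It also fails if it takes over 72 s, if anything falls off the work surface, if the arm or the gripper's body presses on something with over 40 N, if the wrist force passes 120 N, or if a joint passes its speed limit or range.

ROBOT

A 6-joint arm with a two-finger parallel gripper is mounted at the origin on the work surface. World frame = base frame: x ahead of the robot, y to its left, z up, the work surface at z = 0. Lengths are in m, angles in degrees, forces in N, time in s.
With the tool pointing down it reaches from about 0.3 to 0.75 m from the base axis. Payload 8.5 kg.
Tool frame: the origin (TCP) lies at the very end of the fingers, on their centre line; the grasp point (between the pads) lies 19 mm behind it (grip_depth is the z of the grasp point in the tool frame, in m); z points along the fingers, y is the line along which they close (so a half turn about z gives the same grasp; the last joint's range is limited). The gripper opens to 85 mm and grips with 20 to 120 N. Pads are 22 mm wide; open, the fingers measure 114 mm over their backs; the gripper's body (76 mm by 85 mm) begins 54 mm behind the grasp point. The pads swing forward as they close: fully open they stand 13 mm farther back than shut.
Start: joints at [-80.059, 21.807, 74.336, -0, 83.858, -12.336], TCP at [0.208, -0.509, 0.231] pointing down, gripper open.
Joint ranges: [-178.18, 178.18], [-50.72, 133.34], [12.68, 142.11], [-81.47, 261.47], [9.98, 163.14], [-165.26, 165.26]. Speed limits (degrees/s): [136.94, 136.94, 180, 180, 180, 180].

INTERFACE

Orientations are given as [roll, pitch, yaw] about the fixed x, y, z axes, in that order (R = Rz(yaw) Ry(pitch) Rx(roll)).
In Python, from cell import move_ptp, move_linear, goto_joints, command_gripper, sleep, ik, read_state, grab_frame, camera_params, PlanningError, job_done, grip_depth gives the robot as it stands. Calls block until the motion is done:
- move_ptp(position, orientation): joint-space move of the TCP to a pose.
- move_linear(position, rot=None, feed=0.15): straight line of the TCP; rot=None keeps the orientation; feed is the mean speed in m/s.
- goto_joints(angles): joint-space move.
- command_gripper(opening): finger opening in m; the grip force is fixed at half the most; returns when the fingers have stopped.
- sleep(seconds).
- ik(position, orientation): joint angles nearest the present ones, or None.
- read_state(): the state.
- grab_frame(name): name is "scene" or "top" or "wrist"; returns the picture (384x512x3 uint8, red, green, blue); there is no depth.
- camera_params(name): a dict with "camera_matrix" (3x3 intrinsics, pixels), "R" (3x3) and "t" (3): a world point X has camera coordinates R X + t. Camera axes: x right, y down, z forward; pixel columns grow to the right and rows downward; lengths in m; the calibration is good to about 2 mm. The wrist camera is an equidistant fisheye: a pixel r from the principal point sees the ray r / f radians off the axis. A picture is of the moment at which its call begins: read the wrist's pose just before it. camera_params takes no time and is no camera call; for the wrist camera it gives the pose at the moment of the call.
A pose or a line that the arm cannot do raises PlanningError and nothing moves.
- job_done(): hands the job in; it is judged then, once.
The state is a dict: "clock": time; "joint_positions": joint angles; "qd": joint speeds; "tau": joint torques, N m; "tcp_pos": TCP position; "eef_rot": TCP orientation; "ft_force": force on the tool from outside, world axes, zero at the start; "torque": the same for the moment, N m; "grip_width": finger opening in m; "finger_force": force on a finger pad.
Only numpy, scipy, OpenCV 4.12 (cv2) and the standard library are available. Lean on these libraries where they do the work, as an engineer would, in place of code of your own. Each camera call takes 0.05 s, during which the arm holds its last target. There are 200 camera calls.

## Working session

There is one attempt and no reset: what is moved stays moved. The work goes in short steps, each a Python script; the robot and the scene stay as the last script left them, time stands still between calls to the robot, and variables do not carry over. Pictures are saved under pics/ and viewed, at most 10 in all, crops included, and the job is handed in when it is done.

```bash
ls; mkdir -p pics; python3 - <<'E'
from cell import *
import cv2,numpy as np
a=grab_frame("scene");b=grab_frame("top")
cv2.imwrite("pics/s0.png",a[:,:,::-1]);cv2.imwrite("pics/t0.png",b[:,:,::-1])
cv2.imwrite("pics/t0b.png",cv2.resize(b[:,:,::-1],(800,600),interpolation=cv2.INTER_CUBIC))
cv2.imwrite("pics/s0b.png",cv2.resize(a[:,:,::-1],(800,600),interpolation=cv2.INTER_CUBIC))
for n in("scene","top"):print(camera_params(n))
print(read_state(),grip_depth)
E
```

```text
pics
{'camera_matrix': array([[414.41965511,   0.        , 256.68848083],
       [  0.        , 414.41965511, 185.70889885],
       [  0.        ,   0.        ,   1.        ]]), 'R': array([[-6.36185630e-02,  9.97973967e-01, -7.99353523e-04],
       [ 6.72654042e-01,  4.22884407e-02, -7.38747743e-01],
       [-7.37217212e-01, -4.75357582e-02, -6.73981553e-01]]), 't': array([ 0.07029225, -0.32165961,  1.37216404])}
{'camera_matrix': array([[413.48686085,   0.        , 257.83339531],
       [  0.        , 413.48686085, 192.9186027 ],
       [  0.        ,   0.        ,   1.        ]]), 'R': array([[ 0.02739827, -0.99919784, -0.02920647],
       [-0.99586821, -0.02475311, -0.08737153],
       [ 0.08657849,  0.03147962, -0.99574756]]), 't': array([-0.04276423,  0.58563339,  0.937653  ])}
{'clock': 0.1, 'joint_positions': array([-8.00598842e+01,  2.18383564e+01,  7.43793487e+01,  1.41849893e-03,
        8.38600246e+01, -1.23350080e+01]), 'qd': array([-0.07986826, -0.13370149, -0.20041887, -0.03466176,  0.04529586,
        0.05002251]), 'tau': array([ 3.93777707e-03, -4.49226022e+01, -2.31654382e+01, -2.15653981e-04,
        3.65196465e-03,  4.96442482e-06]), 'tcp_pos': array([ 0.20844336, -0.50868172,  0.23076829]), 'eef_rot': array([-1.79924366e+02, -1.79827952e-02,  2.22749592e+01]), 'ft_force': array([ 0.77639348,  0.91060621, -0.13880312]), 'torque': array([ 0.02544363, -0.0360478 , -0.01938902]), 'finger_force': 0.0, 'grip_width': 0.08552700893122248} -0.0187
```

View pics/t0b.png

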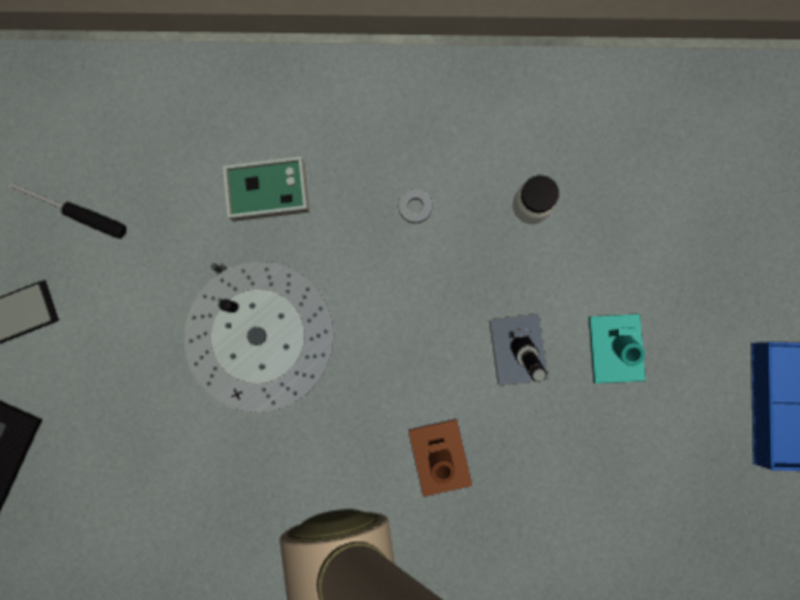

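View pics/s0b.png

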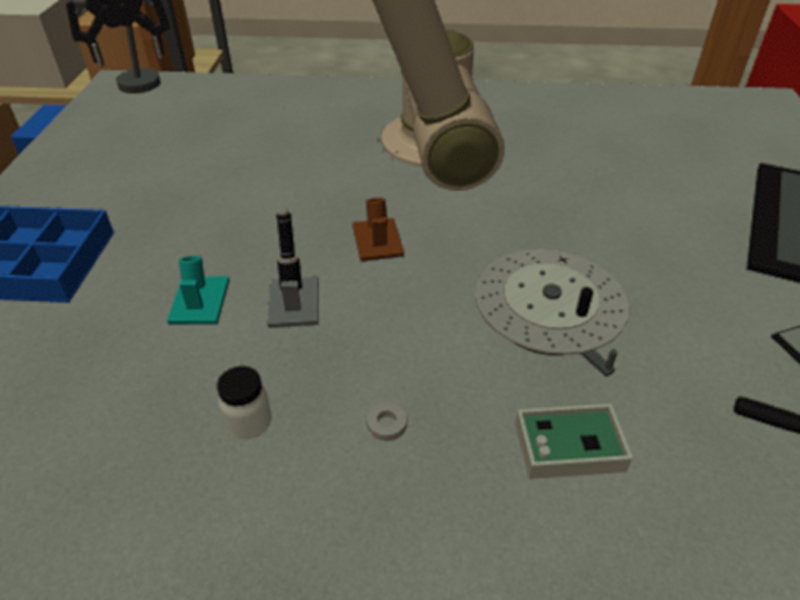

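Top view (800x600): disc centre (257,336), knob (230,305), post (218,268), cross (237,394). Three holder-like things: grey with black tube and the probe (520,349), brown (440,458), turquoise (617,349). The grey one fits: it's neither brown nor turquoise, and it holds the probe. I'll confirm it in an enlarged crop.

```bash
python3 - <<'E'
import cv2,numpy as np
t=cv2.imread("pics/t0.png");s=cv2.imread("pics/s0.png")
def tile(im,u,v,k):
    w,h=400//k,300//k
    return cv2.resize(im[v:v+h,u:u+w],(400,300),interpolation=cv2.INTER_CUBIC)
# origins
print("t disc (105,165) x3; s disc (295,150) x3; t probe (300,195) x5; s probe (150,130) x5")
o=np.vstack([np.hstack([tile(t,105,165,3),tile(s,295,150,3)]),np.hstack([tile(t,300,195,5),tile(s,150,130,4)])])
cv2.imwrite("pics/c1.png",o)
E
```

```text
t disc (105,165) x3; s disc (295,150) x3; t probe (300,195) x5; s probe (150,130) x5
```

View pics/c1.png

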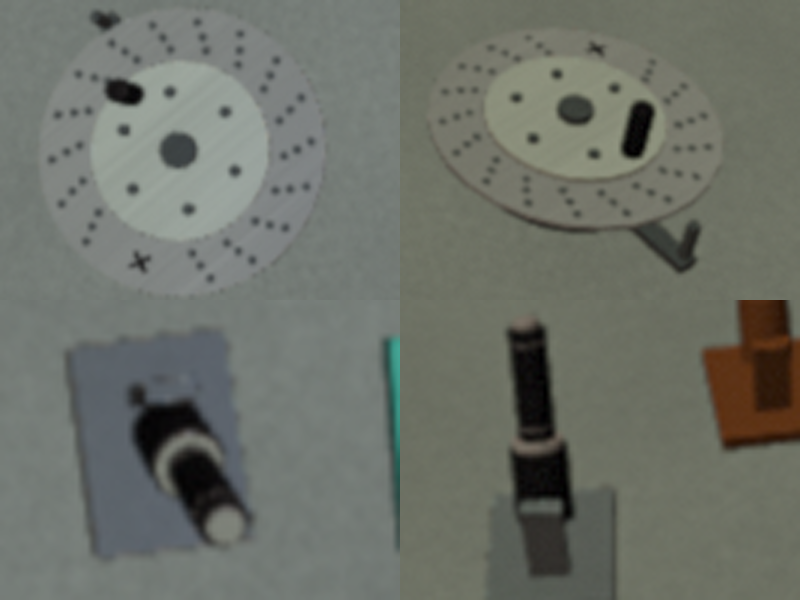

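The crop confirms it: the grey stand with the black tube holds the probe (button at tile (225,523), collar at (187,460)). Knob and cross are clear in both views. Next I triangulate them.

```bash
cat >h.py <<'E'
from cell import *
import numpy as np,cv2
def tri(obs):
    A=[];b=[]
    for cam,uv in obs:
        p=cam if isinstance(cam,dict) else camera_params(cam)
        K,R,t=p["camera_matrix"],p["R"],p["t"]
        d=R.T@np.linalg.solve(K,[uv[0],uv[1],1.]);d/=np.linalg.norm(d);C=-R.T@t
        P=np.eye(3)-np.outer(d,d);A.append(P);b.append(P@C)
    X=np.linalg.lstsq(np.vstack(A),np.hstack(b),rcond=None)[0]
    return X,np.array([np.linalg.norm(a@X-c) for a,c in zip(A,b)])
def atz(cam,uv,z):
    p=camera_params(cam);K,R,t=p["camera_matrix"],p["R"],p["t"]
    d=R.T@np.linalg.solve(K,[uv[0],uv[1],1.]);C=-R.T@t
    return C+d*(z-C[2])/d[2]
E
python3 - <<'E'
from h import *
np.set_printoptions(precision=4,suppress=True)
T=lambda u,v:(105+(u+.5)/3-.5,165+(v+.5)/3-.5); S=lambda u,v:(295+(u+.5)/3-.5,150+(v+.5)/3-.5)
TP=lambda u,v:(300+u/5-.4,195+v/5-.4); SP=lambda u,v:(150+u/4-.4,130+v/4-.4)
q=dict(nut=(T(178,150),S(176,108)),knob=(T(116,90),S(243,109)),mark=(T(140,262),S(196.5,48)),post=(T(98,17),S(291,227)))
for k,(a,b) in q.items():print(k,*tri([("top",a),("scene",b)]))
for k,(a,b) in dict(btn=((225,223),(122,22)),col=((190,157),(137,141))).items():print(k,*tri([("top",TP(*a)),("scene",SP(*b))]))
for k,z in dict(nut=.060,knob=.099,mark=.047,post=.045).items():print(k,atz("top",q[k][0],z),atz("scene",q[k][1],z))
E
```

```text
nut [0.5293 0.1818 0.0571] [0. 0.]
knob [0.5704 0.2187 0.0957] [0.0004 0.0004]
mark [0.4444 0.2091 0.0469] [0.0002 0.0002]
post [0.6308 0.253  0.0412] [0.0001 0.0001]
btn [ 0.4876 -0.2085  0.149 ] [0.0015 0.0015]
col [ 0.5141 -0.2036  0.0854] [0.0004 0.0004]
nut [0.5292 0.181  0.06  ] [0.5326 0.181  0.06  ]
knob [0.5702 0.2181 0.099 ] [0.5742 0.2171 0.099 ]
mark [0.4445 0.2093 0.047 ] [0.4446 0.2088 0.047 ]
post [0.6303 0.2518 0.045 ] [0.6344 0.2514 0.045 ]
```

```bash
cat >>h.py <<'E'
np.set_printoptions(precision=4,suppress=True)
c=np.array([.5292,.1812]);r=.0552
def P(phi,z=.068):a=np.radians(phi);return [*(c+r*np.array([np.cos(a),np.sin(a)])),z]
def show():
    s=read_state();print(round(s["clock"],2),s["tcp_pos"],s["eef_rot"],s["ft_force"],"gw",s["grip_width"],s["finger_force"],"q",s["joint_positions"])
E
python3 - <<'E'
from h import *
move_ptp(P(41.9,.2),[180,0,41.9]);show()
move_linear(P(41.9),feed=.2);show()
command_gripper(.022);show()
for k in range(1,4):
    move_linear(P(41.9+10*k),[180,0,41.9+10*k],feed=.12);show()
E
```

```text
2.96 [0.5706 0.2173 0.2   ] [179.9916   0.0028  41.8375] [-0.2548  0.0091  0.1887] gw 0.08546747311693613 0.0 q [ 9.7583 29.1968 67.2014 -0.0086 83.5997 57.9217]
3.77 [0.571  0.218  0.0691] [179.9379  -0.0971  41.889 ] [-0.0055  0.5406 -0.2571] gw 0.0855122194195817 0.0 q [ 9.8159 36.4945 77.1895 -0.0012 66.2008 57.9274]
4.39 [0.5703 0.2181 0.068 ] [179.9971  -0.0016  41.9007] [ 0.1743  1.0071 -0.6632] gw 0.02215943617837262 0.0 q [ 9.8295 36.5574 77.2822 -0.0017 66.1575 57.9295]
4.72 [0.5631 0.2248 0.068 ] [-179.9759    0.0097   51.7402] [-0.9716  0.2112  0.2829] gw 0.022198908679405542 0.23271184880286455 q [10.5836 36.2108 78.0327  0.0129 65.7796 48.8382]
5.04 [0.5553 0.2298 0.068 ] [-179.992     0.0047   61.6224] [-0.5527  1.1583  0.1375] gw 0.021976364337751724 0.2202882617712021 q [11.2073 35.7654 78.9809  0.0016 65.2629 39.5842]
5.37 [0.5465 0.2335 0.068 ] [-179.9884    0.0058   71.5721] [0.3787 0.0691 0.227 ] gw 0.0219501834892281 0.19544064067304134 q [11.7339 35.2249 80.1462  0.0009 64.6419 30.1614]
```

```bash
python3 - <<'E'
from h import *
for p in np.linspace(71.9,218,11)[1:]:
    move_linear(P(p),[180,0,p],feed=.12)
show()
command_gripper(.07)
j=read_state()["joint_positions"].copy();j[5]+=180;goto_joints(j);show()
move_linear(P(218),[180,0,38],feed=.1)
command_gripper(.022);show()
for p in np.linspace(218,396,13)[1:]:
    move_linear(P(p),[180,0,p-180],feed=.12)
show()
sleep(.2);command_gripper(.05);sleep(.3);show()
move_linear(P(396,.23),feed=.25)
b=grab_frame("top");cv2.imwrite("pics/t1.png",b[:,:,::-1])
show()
E
```

```text
9.45 [0.4857 0.1475 0.068 ] [-179.9946    0.0147 -142.2999] [ 1.1655 -0.7344 -0.2682] gw 0.021640816575126176 0.6181702762842178 q [   3.5093   28.3788   94.5419    0.0045   57.064  -124.1933]
12.62 [0.4856 0.1473 0.068 ] [-179.9948    0.0046   38.0027] [ 0.7926 -0.1461  0.3079] gw 0.0703116712651552 0.0 q [ 3.4809 28.3783 94.5544  0.002  57.074  55.4772]
13.38 [0.4857 0.1472 0.068 ] [179.9988  -0.0025  38.0019] [-0.5565  0.1581  0.0477] gw 0.021822646983122907 0.0 q [ 3.4759 28.3777 94.5514  0.0005 57.0682 55.4737]
18.28 [0.5739 0.2133 0.068 ] [ 179.9952   -0.0088 -144.3102] [-0.7371  0.0559 -0.1829] gw 0.021921176494643698 0.6268071569502354 q [   9.3274   36.7031   76.9752    0.0004   66.3317 -116.3626]
19.17 [0.5739 0.2137 0.068 ] [ 179.9999    0.0014 -144.0019] [0.5352 0.5423 0.5503] gw 0.049759048169227396 0.0 q [   9.3576   36.7074   76.9667    0.0008   66.3246 -116.6409]
20.02 [0.5732 0.2135 0.228 ] [ 179.9102   -0.1821 -144.0045] [-0.0719  0.5536 -0.3846] gw 0.050086537762171715 0.0 q [   9.3534   28.3375   64.015    -0.0014   87.8505 -116.6419]
```

```bash
cat >>h.py <<'E'
col=np.array([.5141,-.2036,.0854]);az=10.;tilt=20.
def grasp(back,col=col,az=az,tilt=tilt,g=.035):
    t,p=np.radians(tilt),np.radians(az)
    a=np.array([-np.sin(t)*np.cos(p),-np.sin(t)*np.sin(p),np.cos(t)])
    return col+a*(g-.0187+back),[180,tilt,180+az]
def rays(p,uv):  # fisheye
    K,R,t=p["camera_matrix"],p["R"],p["t"]
    x=(uv[0]-K[0,2])/K[0,0];y=(uv[1]-K[1,2])/K[1,1];th=np.hypot(x,y)
    d=np.array([x/th*np.sin(th),y/th*np.sin(th),np.cos(th)]) if th>1e-9 else np.array([0,0,1.])
    return -R.T@t,R.T@d
def proj(p,X):
    K,R,t=p["camera_matrix"],p["R"],p["t"];q=R@np.asarray(X)+t
    th=np.arctan2(np.hypot(q[0],q[1]),q[2]);n=np.hypot(q[0],q[1])
    return K[0,0]*th*q[0]/n+K[0,2],K[1,1]*th*q[1]/n+K[1,2]
E
python3 - <<'E'
from h import *
import pickle
p,o=grasp(.15)
p2=p+[0,.0,.03]
move_ptp(p2,o);show();command_gripper(.06)
c1=camera_params("wrist");w1=grab_frame("wrist")
p,o=grasp(.10);move_linear(p,o,feed=.2);sleep(.1)
c2=camera_params("wrist");w2=grab_frame("wrist");s=grab_frame("scene");t=grab_frame("top")
pickle.dump((c1,c2),open("wc.pkl","wb"))
for n,i in(("w1",w1),("w2",w2),("s2",s),("t2",t)):cv2.imwrite(f"pics/{n}.png",i[:,:,::-1])
cv2.imwrite("pics/w12.png",np.hstack([cv2.resize(w1,(400,300)),cv2.resize(w2,(400,300))])[:,:,::-1])
def tile(im,u,v,k):
    return cv2.resize(im[v:v+300//k,u:u+400//k],(400,300),interpolation=cv2.INTER_CUBIC)
D=np.vstack([np.hstack([tile(t,105,165,3),tile(s,295,150,3)]),np.hstack([cv2.resize(w1,(400,300)),cv2.resize(w2,(400,300))])])
cv2.imwrite("pics/c2.png",D[:,:,::-1]);show()
E
```

```text
21.66 [ 0.4584 -0.2129  0.2715] [ 179.9772   19.989  -169.9429] [-0.9158 -0.2364 -0.3299] gw 0.05006786814950201 0.0 q [ -47.1868    9.1501   88.1659   17.5697   72.3748 -151.086 ]
22.77 [ 0.4751 -0.2108  0.1958] [-179.8948   20.0686 -169.974 ] [ 0.8334 -0.0894  0.2277] gw 0.05982614386227752 0.0 q [ -45.3679   14.6125   94.5027   18.8722   60.4522 -153.2423]
```

View pics/c2.png

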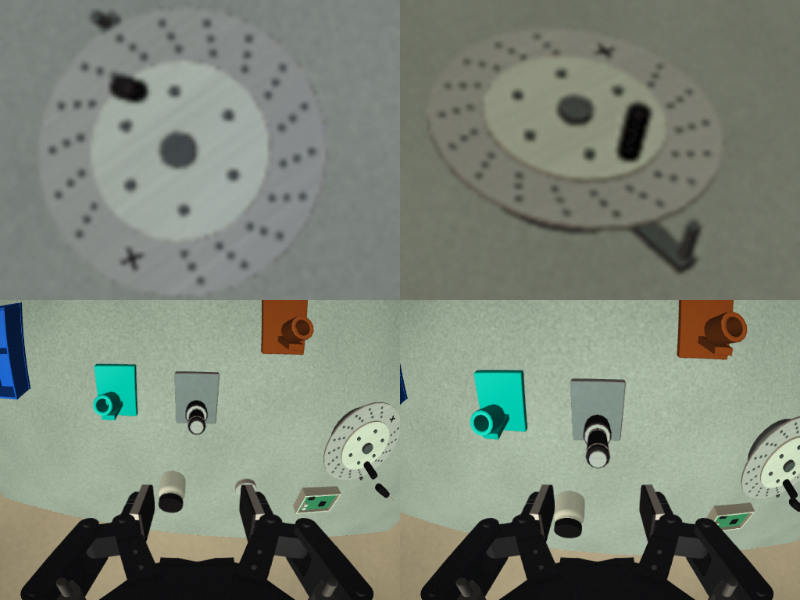

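Tile 1 and 2: the knob is back by the post, with the cross at (132,259) in the top tile and (205,49) in the scene tile. The wrist tiles show the probe in the grey stand. I'll enlarge it in both wrist views.

```bash
python3 - <<'E'
import cv2,numpy as np
w1=cv2.imread("pics/w1.png");w2=cv2.imread("pics/w2.png")
f=lambda w,u,v:cv2.resize(w[v:v+75,u:u+50],(400,600),interpolation=cv2.INTER_CUBIC)
cv2.imwrite("pics/c3.png",np.hstack([f(w1,226,110),f(w2,226,145)]))
E
python3 - <<'E'
from h import *
T=lambda u,v:(105+(u+.5)/3-.5,165+(v+.5)/3-.5); S=lambda u,v:(295+(u+.5)/3-.5,150+(v+.5)/3-.5)
for k,a,b,z in(("mark",(132,259),(205,49.5),.047),("knob",(120,87),(238,109),.099)):
    m,e=tri([("top",T(*a)),("scene",S(*b))]);m2=atz("top",T(*a),z);m3=atz("scene",S(*b),z)
    for x in(m,m2,m3):print(k,x,np.hypot(*(x[:2]-c)),np.degrees(np.arctan2(*(x[:2]-c)[::-1])))
import pickle
for cp in pickle.load(open("wc.pkl","rb")):print(cp["camera_matrix"][0],cp["camera_matrix"][1,2])
E
```

```text
mark [0.4465 0.2153 0.0474] 0.08942869974119547 157.5594299210722
mark [0.4465 0.2155 0.047 ] 0.08949960259704774 157.48921275805182
mark [0.4461 0.2154 0.047 ] 0.0899126234911412 157.60929616145572
knob [0.5725 0.2149 0.0975] 0.05485637514987375 37.91773770905271
knob [0.5724 0.2153 0.099 ] 0.0550140602494057 38.25536555338695
knob [0.5744 0.2136 0.099 ] 0.055591757589805155 35.59066959983217
[297.3186   0.     251.7812] 187.00664201212538
[297.3186   0.     251.7812] 187.00664201212538
```

View pics/c3.png

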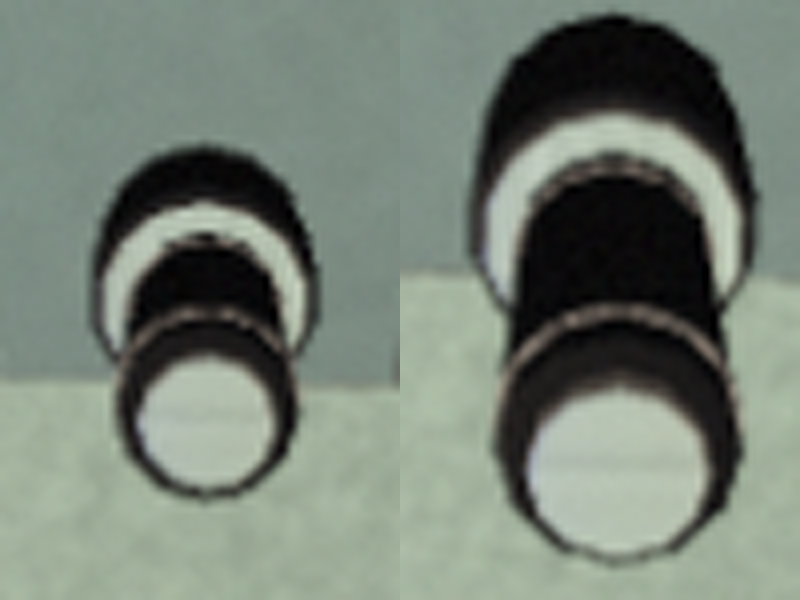

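```bash
python3 - <<'E'
from h import *
import pickle
from scipy.optimize import least_squares
w=pickle.load(open("wc.pkl","rb"))
W1=lambda u,v:np.array((226+(u+.5)/8-.5,110+(v+.5)/8-.5));W2=lambda u,v:np.array((226+(u+.5)/8-.5,145+(v+.5)/8-.5))
TP=lambda u,v:np.array((300+u/5-.4,195+v/5-.4)); SP=lambda u,v:np.array((150+u/4-.4,130+v/4-.4))
def pin(n):
    p=camera_params(n);return lambda X:(lambda q:q[:2]/q[2])(p["camera_matrix"]@(p["R"]@X+p["t"]))
F=[lambda X:np.array(proj(w[0],X)),lambda X:np.array(proj(w[1],X)),pin("top"),pin("scene")]
B=[W1(206,421),W2(219,470),TP(225,223),SP(122,22)]
C=[W1(206,306),W2(216,236),TP(190,157),SP(137,141)]
wt=[1,1,1,.6]
def res(x,m=(0,1,2,3)):
    t,p=x[3:];a=np.array([-np.sin(t)*np.cos(p),-np.sin(t)*np.sin(p),np.cos(t)])
    return np.hstack([wt[i]*np.hstack([F[i](x[:3]+.07*a)-B[i],F[i](x[:3])-C[i]]) for i in m])
for m in((0,1,2,3),(0,1),(2,3)):
    s=least_squares(res,[.514,-.2036,.0854,.35,.17],args=(m,),x_scale=[.01,.01,.01,.1,.1])
    print(m,s.x[:3],np.degrees(s.x[3:]),"\n",s.fun)
E
```

```text
(0, 1, 2, 3) [ 0.5108 -0.2043  0.0797] [19.9636  9.4398] 
 [ 0.1314  0.6548 -0.0375  0.2378 -0.105  -0.5107 -0.0827  0.4152  0.2996
  0.0739  0.1014  1.547   0.605   0.7345  0.275   0.6057]
(0, 1) [ 0.5075 -0.2049  0.0839] [20.0425  9.5991] 
 [ 0.1265  0.1567  0.0127 -0.3098 -0.0945 -0.1227 -0.0102  0.2506]
(2, 3) [ 0.5141 -0.2035  0.0848] [22.518   8.8913] 
 [ 0.3346 -0.066   0.098   0.0075  0.6256 -0.0746  0.1769  0.1331]
```

```bash
python3 - <<'E'
from h import *
col=np.array([.5100,-.2044,.0845]);az=9.5;tilt=20.
p,o=grasp(.10,col,az,tilt);move_linear(p,o,feed=.2)
p,o=grasp(0,col,az,tilt);move_linear(p,o,feed=.15);sleep(.1);show()
cp=camera_params("wrist");w=grab_frame("wrist");
command_gripper(0);sleep(.2);show()
w2=grab_frame("wrist")
p,o=grasp(.09,col,az,tilt);move_linear(p,o,feed=.12);sleep(.2);show()
w3=grab_frame("wrist");s=grab_frame("scene");t=grab_frame("top")
f=lambda i:cv2.resize(i,(400,300))
tile=lambda im,u,v,k:cv2.resize(im[v:v+300//k,u:u+400//k],(400,300),interpolation=cv2.INTER_CUBIC)
cv2.imwrite("pics/c4.png",np.vstack([np.hstack([f(w),f(w3)]),np.hstack([tile(s,130,70,3),tile(t,280,170,3)])])[:,:,::-1])
E
```

```text
23.93 [ 0.5047 -0.2057  0.1008] [-179.9172   20.0619 -170.4815] [0.3108 0.6932 0.276 ] gw 0.06016737344879812 0.0 q [ -42.1957   24.0943   98.9846   21.8147   46.2339 -155.4167]
24.62 [ 0.5045 -0.2055  0.1003] [-179.9559   20.0187 -170.4845] [-3.8824 -0.606   6.4028] gw 0.020548817144060216 58.369662165641785 q [ -42.1923   24.136    99.01     21.8052   46.2227 -155.422 ]
25.77 [ 0.4741 -0.2102  0.1837] [ 179.9353   19.9549 -170.5097] [-0.3365  0.1123 -1.7593] gw 0.020519478593686063 58.619452714920044 q [ -45.3446   15.3425   95.7394   19.1196   58.6245 -153.3941]
```

View pics/c4.png

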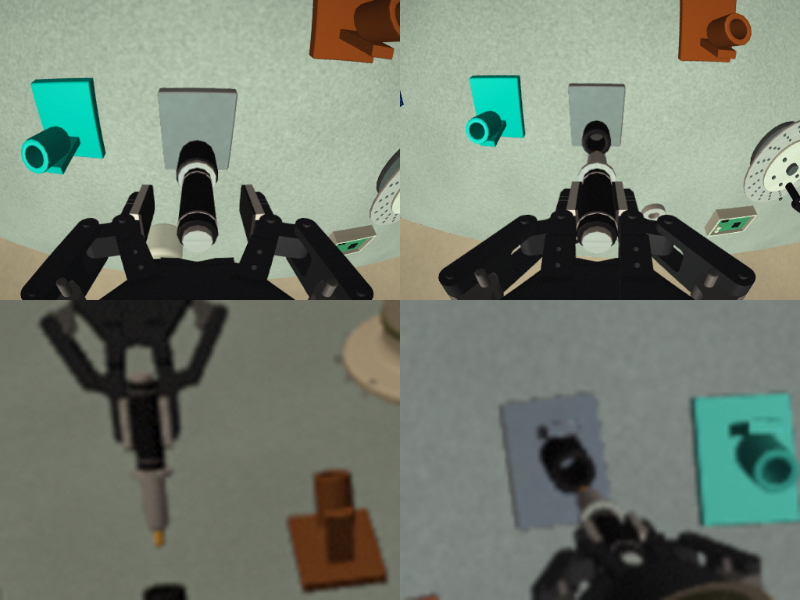

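Probe is held and clear of its tube (tip is at tile (158,540) in the scene tile). Next I carry it over the cross and measure where the tip really is.

```bash
python3 - <<'E'
from h import *
p=read_state()["tcp_pos"]
move_linear([p[0],p[1],.25],feed=.2)
M=[.4464,.2154]
print(ik([*M,.2],[180,0,190]),ik([*M,.2],[180,0,10]))
move_ptp([*M,.2],[180,0,190]);move_linear([*M,.15],feed=.15);sleep(.3);show()
s=grab_frame("scene");t=grab_frame("top")
cp=camera_params("wrist");w=grab_frame("wrist");
import pickle;pickle.dump(cp,open("wm.pkl","wb"))
cv2.imwrite("pics/s5.png",s[:,:,::-1]);cv2.imwrite("pics/w5.png",w[:,:,::-1]);cv2.imwrite("pics/t5.png",t[:,:,::-1])
def pin(n,X):
    p=camera_params(n);q=p["camera_matrix"]@(p["R"]@X+p["t"]);return q[:2]/q[2]
tip=[*M,.15-.0763];print("exp scene tip",pin("scene",tip),"mark",pin("scene",[*M,.047]),"wrist tip",proj(cp,tip),"mark",proj(cp,[*M,.047]))
u,v=(pin("scene",tip)-[33,35]).astype(int);print("scene crop",u,v)
a,b=(np.array(proj(cp,tip))-[33,25]).astype(int);print("wrist crop",a,b)
f=lambda i,u,v,k:cv2.resize(i[v:v+75*400//k//50*0+ (600//k),u:u+400//k],(400,600),interpolation=cv2.INTER_CUBIC)
cv2.imwrite("pics/c5.png",np.hstack([f(s,u,v-10,6),cv2.resize(w,(400,300)) if 0 else f(w,max(a,0),max(b-20,0),6)])[:,:,::-1])
E
```

```text
[ 12.0454  17.9316  85.8514   0.      76.217  -87.9546] [12.0454 17.9316 85.8514 -0.     76.217  92.0454]
28.76 [0.4467 0.2154 0.1507] [ 179.9981    0.0763 -169.9994] [-0.274   0.1663 -1.5813] gw 0.020451689036759046 58.63809943199158 q [ 12.043   20.9569  90.3647  -0.0008  68.6021 -87.9574]
exp scene tip [364.9334 157.5837] mark [362.9966 166.254 ] wrist tip (np.float64(251.83008461505926), np.float64(198.8756111763421)) mark (np.float64(251.8318482783215), np.float64(187.83036897603077))
scene crop 331 122
wrist crop 218 173
```

View pics/c5.png

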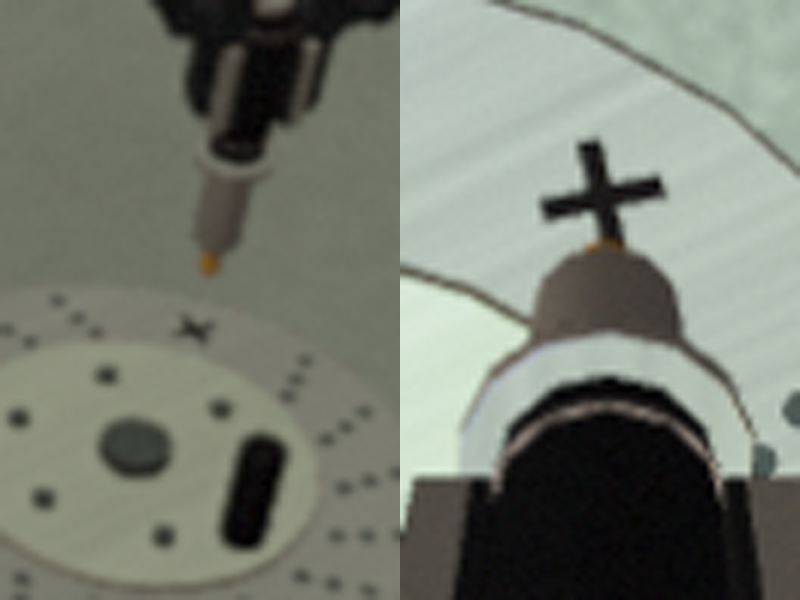

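Cross is at scene crop (195,328) and tip at (209,272), both within about 1 px of where I predicted. In the wrist crop, cross (602,195) and brass edge (606,243). I'll lower to just above the surface and compare again there, where parallax is small.

```bash
python3 - <<'E'
from h import *
move_linear([.4464,.2148,.1265],feed=.05);sleep(.4);show()
s=grab_frame("scene");cp=camera_params("wrist");w=grab_frame("wrist")
f=lambda i,u,v,k:cv2.resize(i[v:v+600//k,u:u+400//k],(400,600),interpolation=cv2.INTER_CUBIC)
tcp=read_state()["tcp_pos"];tip=tcp-[0,0,.0763]
def pin(n,X):
    p=camera_params(n);q=p["camera_matrix"]@(p["R"]@X+p["t"]);return q[:2]/q[2]
print("scene tip",(pin("scene",tip)-[343,132])*10,"mark",(pin("scene",[.4464,.2154,.047])-[343,132])*10)
print("wrist tip",(np.array(proj(cp,tip))-[218,153])*6,"mark",(np.array(proj(cp,[.4464,.2154,.047]))-[218,153])*6)
cv2.imwrite("pics/c6.png",np.hstack([f(s,343,132,10),f(w,218,153,6)])[:,:,::-1])
E
```

```text
29.93 [0.4464 0.2148 0.1266] [ 179.9997    0.0143 -169.9988] [-0.6928 -0.0383 -1.5544] gw 0.020911927024190764 58.63819062709808 q [ 11.9784  22.6532  92.3567  -0.0003  64.9758 -88.0226]
scene tip [199.8219 332.0071] mark [199.9663 342.5402]
wrist tip [203.148  277.3035] mark [207.5394 268.9857]
```

View pics/c6.png

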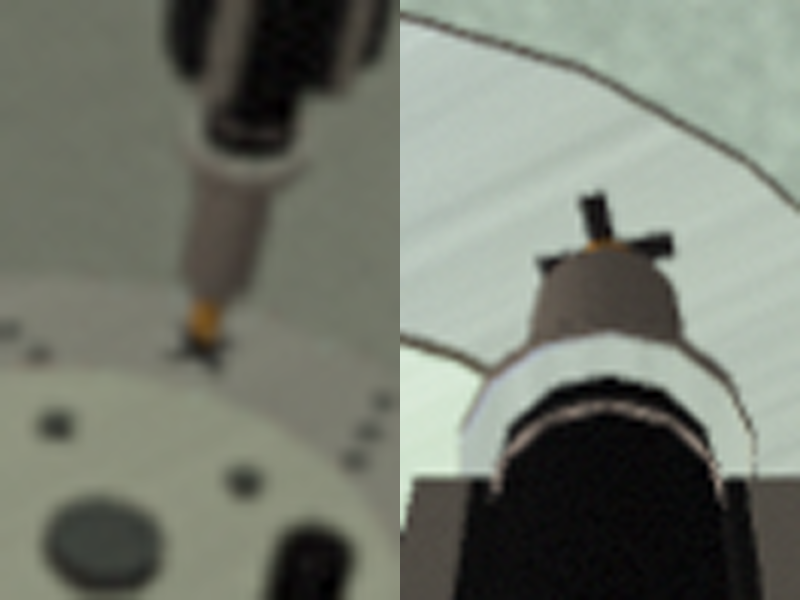

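```bash
python3 - <<'E'
from h import *
def fz():
    v=[]
    for _ in range(15):v.append(read_state()["ft_force"]);sleep(.02)
    return np.mean(v,0)
f0=fz();print(f0)
for z in(.1235,.1215,.1195,.118,.1165):
    move_linear([.4466,.2147,z],feed=.03);sleep(.1);d=fz()-f0;print(z,d)
    if d[2]>2.2:break
show()
s=grab_frame("scene");w=grab_frame("wrist")
f=lambda i,u,v,k:cv2.resize(i[v:v+600//k,u:u+400//k],(400,600),interpolation=cv2.INTER_CUBIC)
cv2.imwrite("pics/c7.png",np.hstack([f(s,343,132,10),f(w,230,173,10)])[:,:,::-1])
E
```

```text
[-0.0294  0.1509 -1.6136]
0.1235 [-0.0985 -0.0536  0.147 ]
0.1215 [-0.0337 -0.0615  0.8532]
0.1195 [-0.0864 -0.0001  1.5389]
0.118 [ 0.2846 -0.2265  2.2338]
32.67 [0.4466 0.2147 0.118 ] [ 179.9988    0.0067 -170.0014] [0.1623 0.6019 0.8078] gw 0.020731314334291862 58.65015149116516 q [ 11.9585  23.3151  92.9929   0.0011  63.6853 -88.0406]
```

View pics/c7.png

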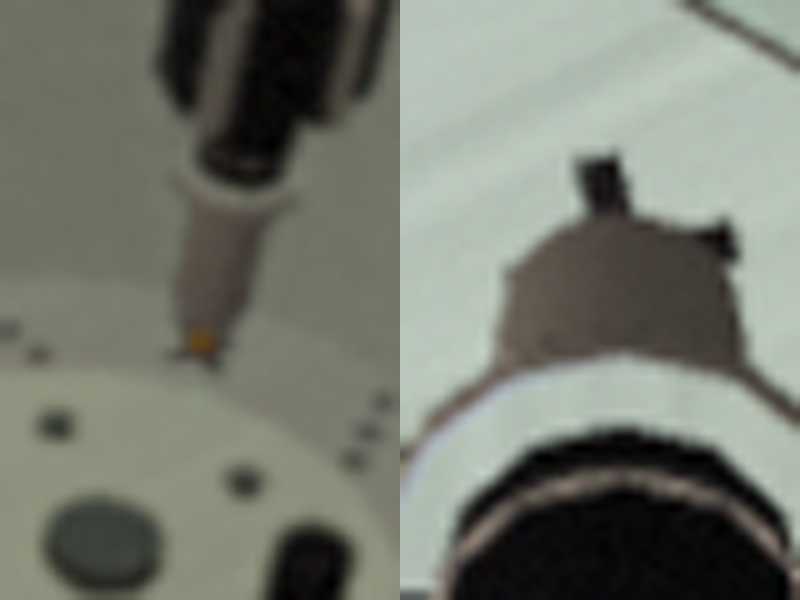

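The spring is in by about 5.5 mm (2.2 N), and the scene crop shows the tip at (200,352) on the cross centre at about (201,349).

```bash
python3 -c "
from cell import *
sleep(.5);print(read_state()['ft_force']);print(job_done())"
```

```text
[ 0.08885598 -0.07945543  0.93186121]
the job is handed in; nothing more can be done
None
```

I handed the job in at about 33 s of the 72 s limit: the disc has made one full turn and its knob is back by the post. The probe is still held upright, its tip on the cross to within about 2 mm by camera, pressing with about 2.2 N (spring pushed in about 5.5 mm); the handover returned no verdict.

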